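# Hang a printed panel on the cooling rail and slide it to the pointer

### The job

A freshly pressed panel on its hanger stands in the slotted stand; put it on the cooling rack. Hook the hanger onto the open end of the rail, then slide it along under the shelf until its middle is directly over the pointer, and leave it hanging straight and still. Leave the mug, the tape roll and the jar where they are.

Things in the scene. Friction and masses are not known exactly. Their poses are not given: they have to be found in the camera images.
- hanger: Panel hanger, loose, 0.15-0.3 kg: white upright panel 120 (y) x 85 high x 5 mm thick; above it an aluminium neck and hook 34 mm wide, in front (-x) a black tab. Origin: centre of the panel's underside; z up, x from tab side to back. Starts standing in the stand's slot. The neck rises at x=-18 mm, z 85-155, from a ledge (z 85-89) on the panel's top. Hangs upright by itself.
- hanger_grip (a point): Grip point on the hanger's black tab, at hanger (-40, 0, 121) mm. The tab is 36 mm wide (y), 10 thick, 55 long and leans 40 degrees from vertical: from its root at hanger (-18, 0, 95) mm it rises away from the panel, to -x. This point is 34 mm along it, 21 mm from its free end. Grasp it on its two y sides.
- hanger_seat (a point): Centre of the hook, at hanger (-5, 0, 155) mm: lies on the rail's axis when the hanger hangs fully on the rail. The hook is a roof (outer top at hanger z 168 mm) bent back from the neck over the rail, 22 mm inner gap, resting on the rail by its sloping inside.
- hook_tip (a point): Flared lower tip of the hook's back leg, at hanger (14, 0, 129) mm. The rail enters the hook from behind, under this tip and above the ledge: rail axis at hanger z 95 to 122 mm, that is, the hanger raised 33 to 60 mm above its hanging height, moved to +x, then lowered.
- rack: Cooling rack, fixed: steel base plate 90 x 480 x 10 mm and a round rail 12 mm thick along its y, axis 235 mm above the table, between two posts at y = +-230 mm (20 mm wide, tops at 247 mm). Origin on the table below the rail's middle; robot works from its -x side. The -y end of the rail is open above; the +y part is covered (keeper, shelf).
- rail_mid (a point): Middle of the rail's axis, axes as the rack's (y along the rail).
- keeper_end (a point): Free end of the keeper rod, at rack (0, -60, 259) mm: a rod 8 mm thick parallel to the rail, straight above it, from here to the +y post. Below it the hook (34 mm wide) slides with 7 mm to spare above but cannot be put on; put it on where rack y is below about -80 mm, best -140 mm.
- shelf_edge (a point): Middle of the shelf's lower front edge, at rack (-45, 120, 330) mm. White shelf 12 mm thick over the rail, rack x -45 to 60, y 0 to 240 mm, held by two thin rods at x = 55, y = 10 and 225 mm. A gripper pointing straight down on the tab hits it; tilted 25 to 50 degrees (fingers forward to +x and down) it passes in front.
- pointer: Small upright steel pointer, fixed on the rack's base plate under the rail, 24 mm wide narrowing to 6 mm at the tip, 58 mm high, 65 to 140 mm to +y of the rack's middle (below the shelf). Origin: centre of its underside, axes parallel to the rack's. Its y is where the hanger's middle belongs.
- pointer_tip (a point): Tip of the pointer, 68 mm above the table, 12 mm below the underside of a hanging panel.
- stand: Slotted steel stand, fixed: block 56 x 150 x 110 mm (foot plate 80 x 170); slot along y 7 mm wide, 27 mm deep, 126 mm long, its floor 83 mm above the table. Origin: centre of its underside, axes parallel to the hanger's at the start.
- mug: White mug, loose bystander, radius 41 mm, 95 mm high, handle at its +y; origin at the centre of its underside.
- tape: Clear tape roll lying flat, loose bystander, 110 mm across, 25 mm high; origin at the centre of its underside.
- jar: Jar, loose bystander, 70 mm across, 120 mm high; origin at the centre of its underside.
Things that resemble listed ones, but are neither listed nor needed, are in the scene too. What is shaped like the hanger but green is not meant.

How it is judged:
On the way:
1. the hanger is hooked on the rail at its open end, clear of the keeper rod (x of hanger_seat in the frame of rail_mid between -0.008 and 0.008 m and z of hanger_seat in the frame of rail_mid between -0.008 and 0.008 m and y of hanger_seat in the frame of rail_mid between -0.21 and -0.07 m), for 0.1 s.
At the end, for the whole second after the job is handed in: The hanger hangs on the rail (seat within 8 mm of the rail's axis in height and depth, its weight on the rack), its middle within 8 mm of the pointer along the rail, upright within 0.15 rad, parallel to the rail within 0.2 rad, at rest and released (x of hanger_seat in the frame of rail_mid between -0.008 and 0.008 m and z of hanger_seat in the frame of rail_mid between -0.008 and 0.008 m and y of hanger_seat in the frame of pointer between -0.008 and 0.008 m and angle between hanger's own z axis and vertical below 0.15 rad and angle between the y axis of hanger and the y axis of rack, either way round below 0.2 rad and contact force between hanger and rack above 0.5 N and linear speed of hanger below 0.03 m/s and angular speed of hanger below 0.3 rad/s); the robot touches nothing.
It fails at once if the mug is moved more than 30 mm (distance of mug from where it was at the start of the episode above 0.03 m).
It fails at once if the tape is moved more than 30 mm (distance of tape from where it was at the start of the episode above 0.03 m).
It fails at once if the jar is moved more than 30 mm (distance of jar from where it was at the start of the episode above 0.03 m).
It also fails if it takes over 54 s, if anything falls off the work surface, if the arm or the gripper's body presses on something with over 40 N, if the wrist force passes 120 N, or if a joint passes its speed limit or range.

### The arm

A 7-joint arm with a two-finger parallel gripper is mounted at the origin on the work surface. World frame = base frame: x ahead of the robot, y to its left, z up, the work surface at z = 0. Lengths are in m, angles in rad, forces in N, time in s.
With the tool pointing down it reaches from about 0.4 to 0.875 m from the base axis. Payload 19.3 kg.
Tool frame: the origin (TCP) lies at the very end of the fingers, on their centre line; the grasp point (between the pads) lies 19 mm behind it; z points along the fingers, y is the line along which they close (so a half turn about z gives the same grasp; the last joint's range is limited). The gripper opens to 85 mm and grips with 20 to 120 N. Pads are 22 mm wide; open, the fingers measure 114 mm over their backs; the gripper's body (76 mm by 85 mm) begins 54 mm behind the grasp point. The pads swing forward as they close: fully open they stand 13 mm farther back than shut.
Start: joints at [1.218, 0.521, -0.036, 1.599, 0.021, 1.021, -0.113], TCP at [0.174, -0.6, 0.231] pointing down, gripper open.
Joint ranges: [-2.91, 2.91], [-0.3, 2.13], [-1.5, 1.42], [0.17, 2.43], [-1.26, 4.41], [0.16, 1.93], [-2.52, 2.52]. Speed limits (rad/s): [1.89, 1.89, 2.39, 2.39, 3.01, 3.01, 3.01].

### API

Orientations are given as [roll, pitch, yaw] about the fixed x, y, z axes, in that order (R = Rz(yaw) Ry(pitch) Rx(roll)).
In Python, from workcell import observe, grab_frame, job_done gives the robot as it stands.
- The arm moves only by the tool move_arm, never from a script. Its argument "plan" is a list that holds one entry, the list of rows, each a list of 7 numbers: the shift along the tool's x, y, z each as a share of 0.02 m, from -1 to 1, then the turn, a rotation vector about the tool's x, y, z each as a share of 6 degrees, from -1 to 1, then the opening, from -1 (shut) to 1 (fully open). A call has exactly 10 rows; each row shifts and turns the commanded pose from where the row before left it, along the tool's axes as they then stand; what a row does not reach is not made up. A row lasts 1/10 s, in which the tool goes at most 50 mm and 8.59 degrees, less where a joint would pass 70% of its speed; a pose out of reach is approached as far as the arm can. A call with a number of a shift or a turn outside -1 to 1 is refused whole. A call with a gripper value outside its range is refused whole. The fingers move at their own pace and stop on an object; "grip_force" is the grip in N (left out, the last holds). Time passes only in rows, so rows that do not move let the fingers close, or fill a call up. It gives the time, the measured TCP pose, the force, the opening and the grip force at its end, in the units of the state.
- observe(): the state, without advancing time (a new reading comes with each control period).
- grab_frame(name): name is "scene" or "top"; returns a dict with "color" (400x640x3 uint8, red, green, blue), "intrinsics" (3x3 intrinsics, pixels), "position" and "orientation" of the camera in the world. Camera axes: x right, y down, z forward; pixel columns grow to the right and rows downward; lengths in m; the calibration is good to about 2 mm. A picture is of the moment at which its call begins. There is no depth.
- job_done(): hands the job in; it is judged then, once.
The state is a dict: "clock": time; "qpos": joint angles; "qd": joint speeds; "joint_efforts": joint torques, N m; "position": TCP position; "tool_rot": TCP orientation; "force": force on the tool from outside, world axes, zero at the start; "moment": the same for the moment, N m; "grip_width": finger opening in m; "finger_force": force on a finger pad.
Only numpy, scipy, OpenCV 4.12 (cv2) and the standard library are available. Lean on these libraries where they do the work, as an engineer would, in place of code of your own. Each camera call takes 0.05 s, during which the arm holds its last target. There are 200 camera calls.

## Working session

There is one attempt and no reset: what is moved stays moved. The work goes in short steps, Python scripts to look and compute and a tool call to move; the robot and the scene stay as the last step left them, time stands still between calls to the robot, and variables do not carry over. Pictures are saved under pics/ and viewed, at most 10 in all, crops included, and the job is handed in when it is done.

Besides the shell and the picture viewer there is one more tool, called after "Call:" as name(argument=value, ...), one argument or row to a line, values as JSON. move_arm: Moves the arm, as the interface text tells. Shift numbers are shares of 0.02 m and turn numbers shares of 6 degrees, none past 1 either way. Its arguments: {"type":"object","properties":{"plan":{"type":"array"},"grip_force":{"type":"number"}},"required":["plan"]}

```bash
mkdir -p pics; python3 - <<'E'
from workcell import observe, grab_frame
import cv2,pickle
print(observe())
d={}
for n in("scene","top"):
    f=grab_frame(n); d[n]=f; cv2.imwrite(f"pics/{n}0.png",f["color"][:,:,::-1]); print(n,f["intrinsics"],f["position"],f["orientation"])
pickle.dump(d,open("f0.pkl","wb"))
E
```

```text
{'clock': 0.0, 'qpos': array([ 1.21782127,  0.52198385, -0.0362977 ,  1.59996562,  0.02123   ,
        1.02110762, -0.11279573]), 'qd': array([-0.00113529, -0.00086923,  0.0002079 , -0.00182405, -0.00184684,
       -0.00089714,  0.00081123]), 'joint_efforts': array([-1.32354813e-03, -9.27120566e+01,  1.97945438e+00, -3.69924366e+01,
        1.78342400e-02,  8.45323142e-03, -3.00233216e-05]), 'position': array([ 0.1742417 , -0.59989177,  0.23076005]), 'tool_rot': array([-3.14051982e+00,  1.16619691e-04,  2.82758584e-01]), 'force': array([-0.18611902,  0.15359699,  0.31196073]), 'moment': array([ 0.00869557,  0.00303833, -0.01285945]), 'finger_force': 0.0, 'grip_width': 0.08565326707095783}
scene [[369.61324842   0.         315.85784465]
 [  0.         369.61324842 198.90011955]
 [  0.           0.           1.        ]] [0.19305636 0.57838252 0.77610957] [-2.24618424  0.01052137 -2.65138333]
top [[481.15205719   0.         322.00905377]
 [  0.         481.15205719 196.33379326]
 [  0.           0.           1.        ]] [ 0.32359113 -0.03440634  1.42476563] [-2.95774352 -0.02552636 -1.54838844]
```

View pics/scene0.png

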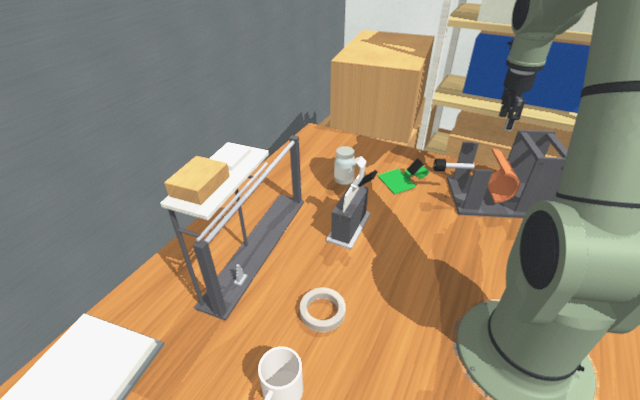

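View pics/top0.png

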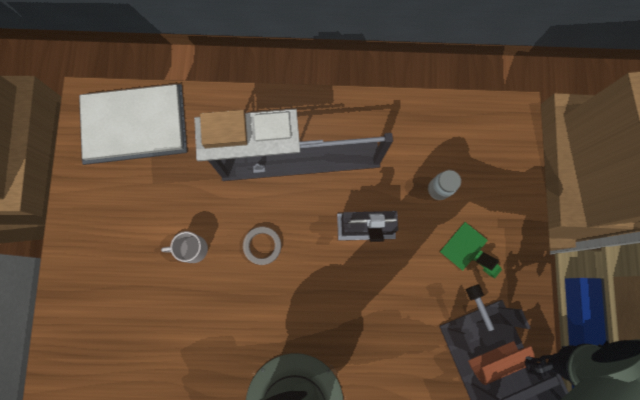

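The scene picture shows the rack at (250,220), the stand with the hanger at (350,205), the jar at (345,165), the tape at (322,310) and the mug at (281,378). In the top picture the stand is at (367,226) and the rack's open post is near (385,150). I'll enlarge both.

```bash
python3 - <<'E'
import pickle,cv2
d=pickle.load(open("f0.pkl","rb"))
def crop(n,x,y,w,h,k,out):
    im=cv2.resize(d[n]["color"][y:y+h,x:x+w,::-1],None,fx=k,fy=k,interpolation=cv2.INTER_CUBIC)
    im=cv2.convertScaleAbs(im,alpha=1.4 if n=="top" else 1.15,beta=15)
    for i in range(0,w,20): cv2.putText(im,str(x+i),(i*k,8),0,.33,(0,255,255)); cv2.line(im,(i*k,10),(i*k,14),(0,255,255))
    for i in range(0,h,20): cv2.putText(im,str(y+i),(0,i*k+4),0,.33,(0,255,255))
    cv2.imwrite(out,im)
crop("scene",190,130,200,150,4,"pics/s1.png")
crop("top",200,100,200,150,4,"pics/t1.png")
E
```

```text
(no output)
```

View pics/s1.png

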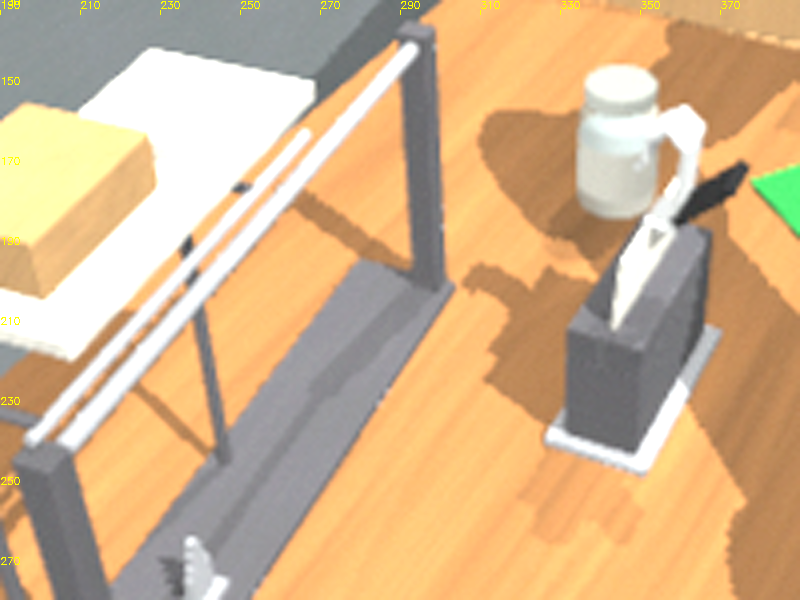

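View pics/t1.png

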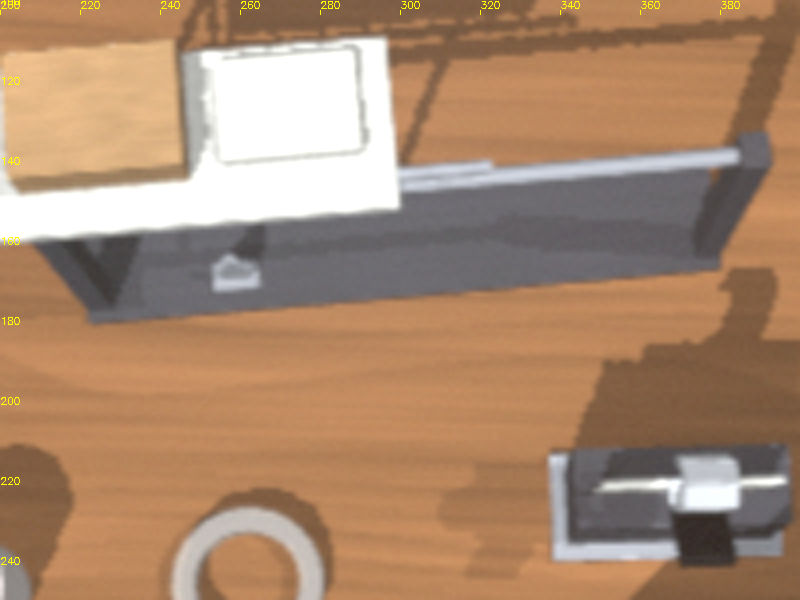

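The crops show these points, in full-image pixels:
- **Rail ends:** scene (293.5,141.8) and (206.8,240.8), top (385,138.8).
- **Keeper end:** scene (266.8,163.3), top (323.2,141.2).
- **Pointer tip:** scene (237.5,264.5), top (259,164.2).
- **Panel top strip:** top, from (349.3,222.5) to (396.8,220).
- **Tab end:** top, around (376.8,240.5).

Next I fit the poses.

```bash
cat > fit.py <<'E'
import pickle,numpy as np
from scipy.optimize import least_squares
from scipy.spatial.transform import Rotation as R
d=pickle.load(open("f0.pkl","rb"))
def proj(n,P):
    f=d[n]; M=R.from_euler("xyz",f["orientation"]).as_matrix()
    c=(np.atleast_2d(P)-f["position"])@M; q=c@f["intrinsics"].T
    return q[:,:2]/q[:,2:]
def world(p,L): 
    c,s=np.cos(p[2]),np.sin(p[2]); L=np.atleast_2d(L)
    return np.c_[p[0]+c*L[:,0]-s*L[:,1],p[1]+s*L[:,0]+c*L[:,1],L[:,2]]
def fit(obs,x0):
    r=lambda p:np.concatenate([(proj(n,world(p,np.array(l)/1000))[0]-px) for n,l,px in obs])
    s=least_squares(r,x0,loss="soft_l1"); return s.x,np.round(r(s.x).reshape(-1,2),1)
if __name__=="__main__":
    cs=lambda x,y:(190+x/4,130+y/4); ct=lambda x,y:(200+x/4,100+y/4)
    S,T="scene","top"
    rack=[(S,(0,-220,235),cs(414,47)),(S,(0,220,235),cs(67,443)),(S,(0,-60,259),cs(307,133)),(S,(-45,-240,10),cs(453,287)),
     (S,(-45,0,330),cs(315,97)),(S,(-45,240,330),cs(75,358)),(T,(0,-220,235),ct(740,155)),(T,(0,-60,259),ct(493,164)),
     (T,(-45,0,330),ct(400,208)),(T,(-45,-240,5),ct(718,268)),(T,(-45,240,5),ct(90,321))]
    p,r=fit(rack,[.5,.1,0]); print("rack",p,r.tolist())
    pt=[(S,cs(190,538),68),(T,ct(236,257),68)]
    for n,px,z in pt:
        s=least_squares(lambda q:proj(n,world(p,[q[0],q[1],.068]))[0]-px,[0,.1]); print("tip rackxy",s.x)
    s=least_squares(lambda q:np.concatenate([proj(n,world(p,[0,q[0],.068]))[0]-px for n,px,z in pt]),[.1]); print(s.x,s.fun, world(p,[0,s.x[0],.068]))
    st=[(T,(-40,85,5),ct(553,560)),(T,(-40,-85,5),ct(783,556)),(T,(40,85,5),ct(550,455)),(S,(-40,85,5),cs(645,472)),(S,(40,85,5),cs(547,440)),(S,(-40,-85,5),cs(720,330))]
    p,r=fit(st,[.4,-.1,0]); print("stand",p,r.tolist())
    hg=[(T,(0,60,168),ct(597,489)),(T,(0,-60,168),ct(787,481)),(T,(-53.4,0,218),ct(707,562)),(T,(-18-55*.643,18,218),ct(679,563)),(T,(-18-55*.643,-18,218),ct(736,564))]
    p2,r=fit(hg,p); print("hanger",p2,r.tolist())
    for P in [(-40,0,204),(-53,18,220),(-53,-18,220),(0,60,168),(-5,0,251)]: print(P,proj(S,world(p2,np.array(P)/1e3)).round(1))
    print("grip",world(p2,[-.04,0,.204]))
E
python3 fit.py
```

```text
rack [ 6.76472400e-01 -3.09423311e-04  1.19019892e-01] [[-1.2, -0.2], [-2.4, 2.6], [-0.6, -0.3], [7.5, -0.7], [0.0, -0.2], [-0.3, 0.6], [-0.1, -0.5], [0.3, -0.3], [0.8, 0.3], [2.0, 7.7], [0.4, 8.6]]
tip rackxy [0.00522801 0.12601124]
tip rackxy [0.00419887 0.12182066]
[0.12476944] [ 2.0650921   0.20958658 -0.91395102  1.49242042] [[0.66165739 0.12357734 0.068     ]]
stand [ 0.50178383 -0.19876343  0.05437153] [[0.1, 0.4], [-0.2, -0.3], [-0.1, -0.1], [0.3, -0.1], [-0.8, -0.3], [0.4, -0.0]]
hanger [ 0.49309616 -0.19746181  0.06001233] [[1.1, 0.4], [-1.1, 0.9], [0.1, -0.1], [-0.0, -0.2], [-0.1, -0.9]]
(-40, 0, 204) [[369.3 176.3]]
(-53, 18, 220) [[372.4 176.1]]
(-53, -18, 220) [[376.6 169. ]]
(0, 60, 168) [[346.7 195.8]]
(-5, 0, 251) [[358.  158.5]]
grip [[ 0.45316816 -0.19986086  0.204     ]]
```

Call:
move_arm(
  plan=[
    [[0,0,-0.9,0,0,0.215,1],[0,0,-0.9,0,0,0.215,1],[0,0,-0.9,0,0,0.215,1],[0,0,-0.9,0,0,0.215,1],[0,0,-0.9,0,0,0.215,1],[0,0,-0.9,0,0,0.215,1],[0,0,-0.9,0,0,0.215,1],[0,0,-0.9,0,0,0.215,1],[0,0,-0.9,0,0,0.215,1],[0,0,-0.9,0,0,0.215,1]],
  ],
)

```text
clock: 1.1
position: [0.1743, -0.6, 0.4117]
tool_rot: [-3.141, 0.0, 0.057]
force: [-0.3, 0.0, 0.3]
grip_width: 0.0853
finger_force: 0.0
```

```bash
cat > go.py <<'E'
# python3 go.py x y z [tiltdeg yaw]: shift (world->tool, in 20 mm shares) and turn (in 6 deg shares) still to go
import sys,numpy as np
from workcell import observe
from scipy.spatial.transform import Rotation as R
a=list(map(float,sys.argv[1:])); s=observe(); M=R.from_euler("xyz",s["tool_rot"])
print("t",round(s["clock"],2),"pos",s["position"].round(4),"rot",s["tool_rot"].round(3),"F",s["force"].round(1),"grip",round(s["grip_width"],4),"q",s["qpos"].round(2))
print("shift",(M.inv().apply(np.array(a[:3])-s["position"])/.02).round(2))
if len(a)>3:
    T=R.from_euler("xyz",[np.pi,-np.radians(a[3]),a[4]])
    print("turn",np.degrees((M.inv()*T).as_rotvec()/6).round(2), "shift in target frame",(T.inv().apply(np.array(a[:3])-s["position"])/.02).round(2))
E
python3 go.py .471 -.2 .40 40 .057
python3 - <<'E'
import sys; sys.path.insert(0,'.')
import fit,numpy as np
from fit import *
cs=lambda x,y:(190+x/4,130+y/4); ct=lambda x,y:(200+x/4,100+y/4)
S,T="scene","top"
rack=[(S,(0,-220,235),cs(414,47)),(S,(0,-60,259),cs(307,133)),(S,(-45,0,330),cs(315,97)),(S,(-45,240,330),cs(75,358)),(T,(0,-220,235),ct(740,155)),(T,(0,-60,259),ct(493,164)),(T,(-45,0,330),ct(400,208))]
p,r=fit.fit(rack,[.65,0,.1]); print(p,r.tolist())
for n,px in((S,cs(190,538)),(T,ct(236,257))):
    print(least_squares(lambda q:proj(n,world(p,[q[0],q[1],.068]))[0]-px,[0,.1]).x)
E
```

```text
t 1.1 pos [ 0.1743 -0.6     0.4117] rot [-3.141  0.     0.057] F [-0.3  0.   0.3] grip 0.0853 q [ 1.18  0.4   0.03  1.33 -0.01  1.41 -0.31]
shift [ 15.94 -19.13   0.59]
turn [-0.    6.67 -0.01] shift in target frame [ 11.84 -19.12  10.7 ]Traceback (most recent call last):
  File "<stdin>", line 7, in <module>
AttributeError: 'function' object has no attribute 'fit'
```

Call:
move_arm(
  plan=[
    [[0.8,-0.96,0,0,0,0,1],[0.8,-0.96,0,0,0,0,1],[0.8,-0.96,0,0,0,0,1],[0.8,-0.96,0,0,0,0,1],[0.8,-0.96,0,0,0,0,1],[0.8,-0.96,0,0,0,0,1],[0.8,-0.96,0,0,0,0,1],[0.8,-0.96,0,0,0,0,1],[0.8,-0.96,0,0,0,0,1],[0.8,-0.96,0,0,0,0,1]],
  ],
)

```text
clock: 2.1
position: [0.3235, -0.3983, 0.4111]
tool_rot: [-3.141, 0.0, 0.058]
force: [0.5, -0.4, -0.1]
grip_width: 0.085
finger_force: 0.0
```

Call:
move_arm(
  plan=[
    [[0.8,-0.96,0,0,0,0,1],[0.8,-0.96,0,0,0,0,1],[0.8,-0.96,0,0,0,0,1],[0.8,-0.96,0,0,0,0,1],[0.8,-0.96,0,0,0,0,1],[0.8,-0.96,0,0,0,0,1],[0.8,-0.96,0,0,0,0,1],[0.8,-0.96,0,0,0,0,1],[0.8,-0.96,0,0,0,0,1],[0.8,-0.96,0,0,0,0,1]],
  ],
)

```text
clock: 3.1
position: [0.4721, -0.1975, 0.4111]
tool_rot: [-3.141, 0.0, 0.058]
force: [-0.4, -0.6, -0.1]
grip_width: 0.0856
finger_force: 0.0
```

Call:
move_arm(
  plan=[
    [[0,0,0,0,0.67,0,1],[0,0,0,0,0.67,0,1],[0,0,0,0,0.67,0,1],[0,0,0,0,0.67,0,1],[0,0,0,0,0.67,0,1],[0,0,0,0,0.67,0,1],[0,0,0,0,0.67,0,1],[0,0,0,0,0.67,0,1],[0,0,0,0,0.67,0,1],[0,0,0,0,0.67,0,1]],
  ],
)

```text
clock: 4.1
position: [0.4714, -0.1987, 0.4113]
tool_rot: [3.141, -0.704, 0.057]
force: [0.8, 1.3, -0.7]
grip_width: 0.085
finger_force: 0.0
```

```bash
python3 go.py .4714 -.2 .1895 40 .057
python3 - <<'E'
from fit import *
cs=lambda x,y:(190+x/4,130+y/4); ct=lambda x,y:(200+x/4,100+y/4)
S,T="scene","top"
rack=[(S,(0,-220,235),cs(414,47)),(S,(0,-60,259),cs(307,133)),(S,(-45,0,330),cs(315,97)),(S,(-45,240,330),cs(75,358)),(T,(0,-220,235),ct(740,155)),(T,(0,-60,259),ct(493,164)),(T,(-45,0,330),ct(400,208))]
p,r=fit(rack,[.65,0,.1]); print(p,r.tolist())
for n,px in((S,cs(190,538)),(T,ct(236,257))):
    print(least_squares(lambda q:proj(n,world(p,[q[0],q[1],.068]))[0]-px,[0,.1]).x)
E
```

```text
t 4.1 pos [ 0.4714 -0.1987  0.4113] rot [ 3.141 -0.704  0.057] F [ 0.8  1.3 -0.7] grip 0.085 q [ 0.68 -0.08 -0.16  2.11 -0.69  0.6  -0.52]
shift [-7.18  0.06  8.45]
turn [ 0.01 -0.06  0.  ] shift in target frame [-7.13  0.06  8.49]
[ 6.75729678e-01 -3.76542991e-04  1.14750064e-01] [[-0.7, -0.1], [-0.2, -0.2], [0.3, -0.1], [-0.5, 0.6], [-0.1, 0.1], [0.3, 0.1], [0.8, 0.6]]
[0.00543544 0.12601405]
[0.0044242  0.12181912]
```

Call:
move_arm(
  plan=[
    [[-0.71,0,0.84,0,0,0,1],[-0.71,0,0.84,0,0,0,1],[-0.71,0,0.84,0,0,0,1],[-0.71,0,0.84,0,0,0,1],[-0.71,0,0.84,0,0,0,1],[-0.71,0,0.84,0,0,0,1],[-0.71,0,0.84,0,0,0,1],[-0.71,0,0.84,0,0,0,1],[-0.71,0,0.84,0,0,0,1],[-0.71,0,0.84,0,0,0,1]],
  ],
)

```text
clock: 5.1
position: [0.4682, -0.2051, 0.229]
tool_rot: [-3.129, -0.666, 0.06]
force: [-1.2, -1.0, 0.1]
grip_width: 0.0854
finger_force: 0.0
```

```bash
python3 go.py .4714 -.2 .1895 40 .057
python3 - <<'E'
from workcell import grab_frame
import cv2,numpy as np
a=grab_frame("scene")["color"][110:260,290:440,::-1]; b=grab_frame("top")["color"][170:270,320:420,::-1]
cv2.imwrite("pics/g1.png",np.hstack([cv2.resize(a,(390,390),interpolation=2),cv2.resize(b,(390,390),interpolation=2)]))
E
```

```text
t 5.1 pos [ 0.4682 -0.2051  0.229 ] rot [-3.129 -0.666  0.06 ] F [-1.2 -1.   0.1] grip 0.0854 q [ 1.2   0.28 -0.77  2.32 -1.26  0.16  0.21]
shift [-1.08 -0.22  1.67]
turn [-0.14  0.31  0.02] shift in target frame [-1.14 -0.24  1.63]
```

View pics/g1.png

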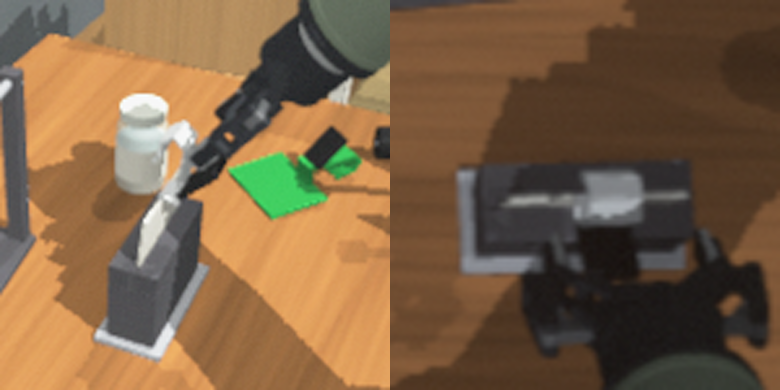

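Joints 5 and 6 have reached their range limits at 38° tilt: the gripper straddles the tab but sits 40 mm too high. I'll reduce the tilt to about 31°, which still passes the shelf, and then go on down.

Call:
move_arm(
  plan=[
    [[0,-0.05,-0.3,-0.03,-0.3,0,1],[0,-0.05,-0.3,-0.03,-0.3,0,1],[0,-0.05,0,-0.03,-0.3,0,1],[0,-0.05,0,-0.03,-0.3,0,1],[0,0,0,0,0,0,1],[0,0,0,0,0,0,1],[0,0,0,0,0,0,1],[0,0,0,0,0,0,1],[0,0,0,0,0,0,1],[0,0,0,0,0,0,1]],
  ],
)

```text
clock: 6.2
position: [0.4615, -0.2023, 0.238]
tool_rot: [3.139, -0.543, 0.061]
force: [-0.2, -0.3, -0.1]
grip_width: 0.0854
finger_force: 0.0
```

```bash
python3 go.py .4685 -.2 .1875 30 .057
```

```text
t 6.2 pos [ 0.4615 -0.2023  0.238 ] rot [ 3.139 -0.543  0.061] F [-0.2 -0.3 -0.1] grip 0.0854 q [ 0.75  0.18 -0.32  2.27 -0.74  0.29 -0.39]
shift [-1.   -0.1   2.35]
turn [ 0.   -0.18  0.03] shift in target frame [-0.95 -0.09  2.36]
```

Call:
move_arm(
  plan=[
    [[-0.17,-0.02,0.39,0,-0.03,0,1],[-0.17,-0.02,0.39,0,-0.03,0,1],[-0.17,-0.02,0.39,0,-0.03,0,1],[-0.17,-0.02,0.39,0,-0.03,0,1],[-0.17,-0.02,0.39,0,-0.03,0,1],[-0.17,-0.02,0.39,0,-0.03,0,1],[0,0,0,0,0,0,1],[0,0,0,0,0,0,1],[0,0,0,0,0,0,1],[0,0,0,0,0,0,1]],
  ],
)

```text
clock: 7.2
position: [0.468, -0.1994, 0.1877]
tool_rot: [3.138, -0.525, 0.062]
force: [0.7, -0.3, 0.3]
grip_width: 0.0852
finger_force: 0.0
```

```bash
python3 go.py .4685 -.2 .1875 30 .057
```

```text
t 7.2 pos [ 0.468  -0.1994  0.1877] rot [ 3.138 -0.525  0.062] F [ 0.7 -0.3  0.3] grip 0.0852 q [ 0.76  0.29 -0.38  2.3  -0.91  0.16 -0.21]
shift [0.02 0.03 0.02]
turn [ 0.01 -0.01  0.04] shift in target frame [0.02 0.03 0.02]
```

Reached. Next I close the gripper.

Call:
move_arm(
  plan=[
    [[0,0,0,0,0,0,-1],[0,0,0,0,0,0,-1],[0,0,0,0,0,0,-1],[0,0,0,0,0,0,-1],[0,0,0,0,0,0,-1],[0,0,0,0,0,0,-1],[0,0,0,0,0,0,-1],[0,0,0,0,0,0,-1],[0,0,0,0,0,0,-1],[0,0,0,0,0,0,-1]],
  ],
  grip_force=60,
)

```text
clock: 8.2
position: [0.4679, -0.1992, 0.1877]
tool_rot: [3.139, -0.525, 0.062]
force: [-3.6, 2.2, 7.0]
grip_width: 0.0352
finger_force: 58.8
```

```bash
python3 go.py .4685 -.2 .30 30 .057
```

```text
t 8.2 pos [ 0.4679 -0.1992  0.1877] rot [ 3.139 -0.525  0.062] F [-3.6  2.2  7. ] grip 0.0352 q [ 0.76  0.29 -0.38  2.3  -0.91  0.16 -0.21]
shift [ 2.83  0.05 -4.85]
turn [ 0.   -0.01  0.04] shift in target frame [ 2.83  0.04 -4.85]
```

Call:
move_arm(
  plan=[
    [[0.14,0,-0.24,0,0,0,-1],[0.28,0,-0.48,0,0,0,-1],[0.28,0,-0.48,0,0,0,-1],[0.28,0,-0.48,0,0,0,-1],[0.28,0,-0.48,0,0,0,-1],[0.28,0,-0.48,0,0,0,-1],[0.28,0,-0.48,0,0,0,-1],[0.28,0,-0.48,0,0,0,-1],[0.14,0,-0.24,0,0,0,-1],[0,0,0,0,0,0,-1]],
  ],
)

```text
clock: 9.2
position: [0.4683, -0.199, 0.2768]
tool_rot: [3.138, -0.525, 0.063]
force: [0.5, -0.0, -3.4]
grip_width: 0.0351
finger_force: 60.5
```

```bash
cat > tgt.py <<'E'
# hanger-seat target in rack frame (mm offsets) -> TCP target, from grasp (TCP in hanger frame at grasp)
import sys,numpy as np
P=np.array([.6757,-.0004]); yaw=.115
g=np.array([.4679-.499, -.1992+.198]); c,s=np.cos(.06),np.sin(.06); gh=np.array([c*g[0]+s*g[1],-s*g[0]+c*g[1]]); gz=.1877-.083
sx,sy,sz=map(float,sys.argv[1:4]); o=np.array([sx/1e3+.005+gh[0],sy/1e3+gh[1]])
C,S=np.cos(yaw),np.sin(yaw)
print(round(P[0]+C*o[0]-S*o[1],4),round(P[1]+S*o[0]+C*o[1],4),round(.235+sz/1e3-.155+gz,4))
E
python3 - <<'E'
from workcell import grab_frame
import cv2,pickle
d={n:grab_frame(n) for n in("scene","top")}; pickle.dump(d,open("f1.pkl","wb"))
import numpy as np
a=d["scene"]["color"][90:260,290:440,::-1]; b=d["top"]["color"][170:270,320:420,::-1]
cv2.imwrite("pics/g2.png",np.hstack([cv2.resize(a,(450,510),interpolation=2),cv2.resize(b,(340,510)[::1],interpolation=2)]))
E
python3 go.py $(python3 tgt.py -70 -140 90) 30 .115;python3 tgt.py -70 -140 90
```

```text
t 9.3 pos [ 0.468  -0.1989  0.2759] rot [ 3.139 -0.524  0.062] F [-0.3  0.1 -2. ] grip 0.0351 q [ 0.53  0.11 -0.1   2.21 -0.59  0.42 -0.58]
shift [ 5.64 -2.06  3.32]
turn [ 0.27 -0.   -0.44] shift in target frame [ 5.73 -1.7   3.37]
0.5962 -0.1498 0.2747
```

View pics/g2.png

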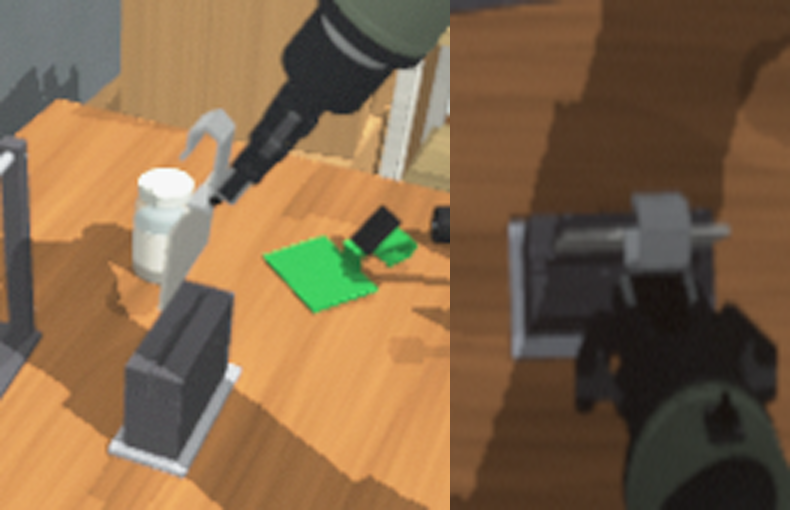

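Call:
move_arm(
  plan=[
    [[0.57,-0.19,0.33,0.03,0,-0.05,-1],[0.57,-0.19,0.33,0.03,0,-0.05,-1],[0.57,-0.19,0.33,0.03,0,-0.05,-1],[0.57,-0.19,0.33,0.03,0,-0.05,-1],[0.57,-0.19,0.33,0.03,0,-0.05,-1],[0.57,-0.19,0.33,0.03,0,-0.04,-1],[0.57,-0.19,0.33,0.03,0,-0.04,-1],[0.57,-0.19,0.33,0.03,0,-0.04,-1],[0.57,-0.19,0.33,0.03,0,-0.04,-1],[0.57,-0.19,0.33,0,0,-0.03,-1]],
  ],
)

```text
clock: 10.3
position: [0.5971, -0.1493, 0.2761]
tool_rot: [3.141, -0.524, 0.116]
force: [0.3, 0.2, -1.9]
grip_width: 0.0352
finger_force: 60.4
```

```bash
python3 go.py $(python3 tgt.py -60 -140 47) 30 .115;python3 tgt.py -60 -140 47
```

```text
t 10.3 pos [ 0.5971 -0.1493  0.2761] rot [ 3.141 -0.524  0.116] F [ 0.3  0.2 -1.9] grip 0.0352 q [ 0.29  0.27 -0.06  2.   -0.41  0.41 -0.88]
shift [-0.72  0.02  2.15]
turn [ 0.01 -0.    0.  ] shift in target frame [-0.72  0.02  2.15]
0.6061 -0.1487 0.2317
```

Call:
move_arm(
  plan=[
    [[-0.12,0,0.36,0,0,0,-1],[-0.12,0,0.36,0,0,0,-1],[-0.12,0,0.36,0,0,0,-1],[-0.12,0,0.36,0,0,0,-1],[-0.12,0,0.36,0,0,0,-1],[-0.12,0,0.36,0,0,0,-1],[0,0,0,0,0,0,-1],[0,0,0,0,0,0,-1],[0,0,0,0,0,0,-1],[0,0,0,0,0,0,-1]],
  ],
)

```text
clock: 11.3
position: [0.6053, -0.1487, 0.232]
tool_rot: [3.14, -0.525, 0.115]
force: [0.9, 0.8, -2.3]
grip_width: 0.0347
finger_force: 60.4
```

```bash
python3 go.py $(python3 tgt.py 0 -140 47) 30 .115
python3 - <<'E'
from workcell import grab_frame
import cv2,numpy as np
from fit import proj,world
p=[.6757,-.0004,.115]
out=[]
for n,(x,y,w,h) in {"scene":(230,120,130,130),"top":(310,110,100,100)}.items():
    im=cv2.resize(grab_frame(n)["color"][y:y+h,x:x+w,::-1],(395,395),interpolation=2); k=395/w
    # predicted (hanger->rack frame; seat at -60,-140,+47)
    for q in [(-5,0,155),(14,-17,129),(14,17,129),(0,60,85),(0,60,0),(0,-60,85)]:
        L=np.array([q[0]+5-60,q[1]-140,q[2]-155+47+235])/1e3
        u=(proj(n,world(p,L))[0]-(x,y)+.5)*k; cv2.circle(im,tuple(int(v) for v in u),2,(0,0,255),-1)
    out.append(im)
cv2.imwrite("pics/h1.png",np.hstack(out))
E
```

```text
t 11.3 pos [ 0.6053 -0.1487  0.232 ] rot [ 3.14  -0.525  0.115] F [ 0.9  0.8 -2.3] grip 0.0347 q [ 0.33  0.34 -0.12  2.03 -0.45  0.3  -0.82]
shift [2.62 0.   1.54]
turn [ 0.01 -0.01  0.  ] shift in target frame [2.62 0.   1.53]
```

View pics/h1.png

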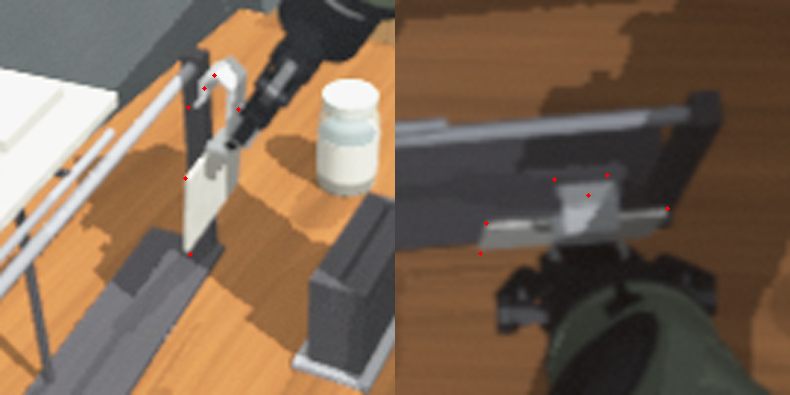

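The overlay matches to about 1 px: panel corners, seat and tip all fall where predicted, and the rail lies behind the hook. Next I move in to +x.

Call:
move_arm(
  plan=[
    [[0.29,0,0.17,0,0,0,-1],[0.29,0,0.17,0,0,0,-1],[0.29,0,0.17,0,0,0,-1],[0.29,0,0.17,0,0,0,-1],[0.29,0,0.17,0,0,0,-1],[0.29,0,0.17,0,0,0,-1],[0.29,0,0.17,0,0,0,-1],[0.29,0,0.17,0,0,0,-1],[0.29,0,0.17,0,0,0,-1],[0,0,0,0,0,0,-1]],
  ],
)

```text
clock: 12.4
position: [0.6661, -0.1414, 0.2312]
tool_rot: [3.141, -0.524, 0.116]
force: [-0.2, 0.2, -1.6]
grip_width: 0.0348
finger_force: 60.4
```

```bash
python3 go.py $(python3 tgt.py 0 -140 5) 30 .115
```

```text
t 12.4 pos [ 0.6661 -0.1414  0.2312] rot [ 3.141 -0.524  0.116] F [-0.2  0.2 -1.6] grip 0.0348 q [ 0.23  0.42 -0.04  1.9  -0.41  0.34 -0.91]
shift [-1.06  0.02  1.78]
turn [ 0.01 -0.01  0.01] shift in target frame [-1.06  0.02  1.79]
```

Call:
move_arm(
  plan=[
    [[-0.13,0,0.22,0,0,0,-1],[-0.13,0,0.22,0,0,0,-1],[-0.13,0,0.22,0,0,0,-1],[-0.13,0,0.22,0,0,0,-1],[-0.13,0,0.22,0,0,0,-1],[-0.13,0,0.22,0,0,0,-1],[-0.13,0,0.22,0,0,0,-1],[-0.13,0,0.22,0,0,0,-1],[0,0,0,0,0,0,-1],[0,0,0,0,0,0,-1]],
  ],
)

```text
clock: 13.4
position: [0.6676, -0.1419, 0.192]
tool_rot: [3.139, -0.529, 0.116]
force: [18.5, 0.2, -0.5]
grip_width: 0.0351
finger_force: 60.8
```

```bash
python3 go.py $(python3 tgt.py 0 -140 0) 30 .115
```

```text
t 13.4 pos [ 0.6676 -0.1419  0.192 ] rot [ 3.139 -0.529  0.116] F [18.5  0.2 -0.5] grip 0.0351 q [ 0.27  0.48 -0.1   1.93 -0.44  0.25 -0.86]
shift [-0.26 -0.01  0.27]
turn [ 0.02 -0.06  0.01] shift in target frame [-0.26 -0.01  0.27]
```

Call:
move_arm(
  plan=[
    [[0.09,0,0.05,0,0,0,-1],[0.09,0,0.05,0,0,0,-1],[0,0,0,0,0,0,-1],[-0.03,0,0.05,0,0,0,-1],[-0.03,0,0.05,0,0,0,-1],[-0.03,0,0.05,0,0,0,-1],[-0.02,0,0.05,0,0,0,-1],[0,0,0,0,0,0,-1],[0,0,0,0,0,0,-1],[0,0,0,0,0,0,-1]],
  ],
)

```text
clock: 14.4
position: [0.6704, -0.1415, 0.1872]
tool_rot: [3.139, -0.527, 0.116]
force: [2.9, -0.1, 7.2]
grip_width: 0.0355
finger_force: 62.3
```

```bash
python3 go.py $(python3 tgt.py 0 -140 0) 30 .115
```

```text
t 14.4 pos [ 0.6704 -0.1415  0.1872] rot [ 3.139 -0.527  0.116] F [ 2.9 -0.1  7.2] grip 0.0355 q [ 0.27  0.49 -0.1   1.93 -0.44  0.24 -0.86]
shift [-0.27 -0.01 -0.01]
turn [ 0.02 -0.04  0.01] shift in target frame [-0.27 -0.01 -0.01]
```

Contact is on the rail, with an upward force of 7 N, and the hook is seated. I'll lift by 1 mm and slide along the rail.

Call:
move_arm(
  plan=[
    [[0.02,0,-0.04,0,0,0,-1],[0,0,0,0,0,0,-1],[0,-0.3,0,0,0,0,-1],[0,-0.6,0,0,0,0,-1],[0,-0.6,0,0,0,0,-1],[0,-0.6,0,0,0,0,-1],[0,-0.6,0,0,0,0,-1],[0,-0.6,0,0,0,0,-1],[0,-0.6,0,0,0,0,-1],[0,-0.3,0,0,0,0,-1]],
  ],
)

```text
clock: 15.4
position: [0.6602, -0.0577, 0.1875]
tool_rot: [3.14, -0.526, 0.115]
force: [5.1, -4.8, 4.4]
grip_width: 0.0351
finger_force: 61.8
```

```bash
python3 go.py $(python3 tgt.py 4 124 4) 30 .115;  python3 go.py $(python3 tgt.py 4 -56 3) 30 .115
```

```text
t 15.4 pos [ 0.6602 -0.0577  0.1875] rot [ 3.14  -0.526  0.115] F [ 5.1 -4.8  4.4] grip 0.0351 q [ 0.02  0.45  0.02  2.   -0.46  0.18 -0.99]
shift [ 0.02 -8.99 -0.07]
turn [ 0.02 -0.03  0.  ] shift in target frame [ 0.02 -8.99 -0.06]
t 15.4 pos [ 0.6602 -0.0577  0.1875] rot [ 3.14  -0.526  0.115] F [ 5.1 -4.8  4.4] grip 0.0351 q [ 0.02  0.45  0.02  2.   -0.46  0.18 -0.99]
shift [-0.    0.01 -0.01]
turn [ 0.02 -0.03  0.  ] shift in target frame [-0.    0.01 -0.01]
```

Call:
move_arm(
  plan=[
    [[0,-0.2,-0.03,0,0,0,-1],[0,-0.5,0,0,0,0,-1],[0,-0.5,0,0,0,0,-1],[0,-0.5,0,0,0,0,-1],[0,-0.5,0,0,0,0,-1],[0,-0.5,0,0,0,0,-1],[0,-0.5,0,0,0,0,-1],[0,-0.5,0,0,0,0,-1],[0,-0.3,0,0,0,0,-1],[0,0,0,0,0,0,-1]],
  ],
)

```text
clock: 16.4
position: [0.6505, 0.0224, 0.1877]
tool_rot: [3.14, -0.526, 0.117]
force: [3.4, 3.4, 5.3]
grip_width: 0.0351
finger_force: 61.9
```

```bash
python3 go.py $(python3 tgt.py 4 124 4) 30 .115
```

```text
t 16.4 pos [0.6505 0.0224 0.1877] rot [ 3.14  -0.526  0.117] F [3.4 3.4 5.3] grip 0.0351 q [-0.31  0.45  0.24  2.05 -0.64  0.16 -0.97]
shift [ 0.04 -4.96 -0.04]
turn [ 0.01 -0.02  0.01] shift in target frame [ 0.04 -4.96 -0.04]
```

Call:
move_arm(
  plan=[
    [[0,-0.2,0,0,0,0,-1],[0,-0.5,0,0,0,0,-1],[0,-0.5,0,0,0,0,-1],[0,-0.5,0,0,0,0,-1],[0,-0.5,0,0,0,0,-1],[0,-0.5,0,0,0,0,-1],[0,-0.5,0,0,0,0,-1],[0,-0.5,0,0,0,0,-1],[0,-0.3,0,0,0,0,-1],[0,0,0,0,0,0,-1]],
  ],
)

```text
clock: 17.4
position: [0.6414, 0.1015, 0.1875]
tool_rot: [3.14, -0.525, 0.116]
force: [3.2, 2.7, 5.9]
grip_width: 0.0352
finger_force: 61.9
```

```bash
python3 go.py $(python3 tgt.py 4 124 4) 30 .115
python3 - <<'E'
from workcell import grab_frame
import cv2,numpy as np
d={n:grab_frame(n)["color"] for n in("scene","top")}
a=d["scene"][170:310,190:330,::-1]; b=d["top"][130:200,220:290,::-1]
cv2.imwrite("pics/k1.png",np.hstack([cv2.resize(a,(400,400),interpolation=2),cv2.resize(b,(400,400),interpolation=2)]))
E
```

```text
t 17.4 pos [0.6414 0.1015 0.1875] rot [ 3.14  -0.525  0.116] F [3.2 2.7 5.9] grip 0.0352 q [-0.63  0.47  0.44  2.06 -0.72  0.17 -1.06]
shift [ 0.04 -0.98 -0.05]
turn [ 0.01 -0.02  0.01] shift in target frame [ 0.04 -0.98 -0.05]
```

View pics/k1.png

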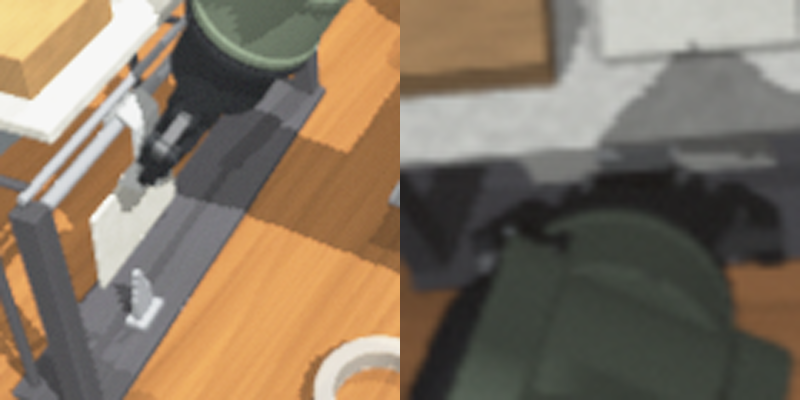

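The scene crop shows the panel hanging under the rail at native pixels (224–243, 240–271) with the pointer just in front at (238,264). I'll check this against the predicted projection.

```bash
python3 - <<'E'
from fit import *
p=[.6757,-.0004,.115]
for nm,L in dict(tip=(0,124,68),nearbot=(5,164,80),neartop=(5,164,165),midbot=(5,104,80),farbot=(5,44,80),seat=(0,104,235)).items():
    u=proj("scene",world(p,np.array(L)/1e3))[0]; print(nm,u.round(1),"crop",((u-(190,170))*400/140).round(0))
E
```

```text
tip [239.8 264.5] crop [142. 270.]
nearbot [228.8 272.4] crop [111. 293.]
neartop [222.9 247.9] crop [ 94. 223.]
midbot [241.5 255.2] crop [147. 243.]
farbot [253.1 239.5] crop [180. 199.]
seat [234.1 209. ] crop [126. 112.]
```

Call:
move_arm(
  plan=[
    [[0,-0.2,0,0,0,0,-1],[0,-0.3,0,0,0,0,-1],[0,-0.3,0,0,0,0,-1],[0,-0.18,0,0,0,0,-1],[0,0,0,0,0,0,-1],[0,0,0,0,0,0,-1],[0,0,0,0,0,0,-1],[0,0,0,0,0,0,-1],[0,0,0,0,0,0,-1],[0,0,0,0,0,0,-1]],
  ],
)

```text
clock: 18.5
position: [0.6392, 0.1202, 0.1875]
tool_rot: [3.14, -0.525, 0.115]
force: [4.8, -0.2, 5.4]
grip_width: 0.0349
finger_force: 61.8
```

```bash
python3 go.py $(python3 tgt.py 4 124 4) 30 .115
python3 - <<'E'
from fit import *
p=[.6757,-.0004,.115]
for z in (0,.01,.015): print(z,least_squares(lambda q:proj("top",world(p,[q[0],q[1],z]))[0]-(259.1,172.2),[0,.1]).x)
E
```

```text
t 18.5 pos [0.6392 0.1202 0.1875] rot [ 3.14  -0.525  0.115] F [ 4.8 -0.2  5.4] grip 0.0349 q [-0.69  0.48  0.48  2.06 -0.72  0.17 -1.1 ]
shift [ 0.04 -0.03 -0.04]
turn [ 0.01 -0.02 -0.  ] shift in target frame [ 0.04 -0.03 -0.04]
0 [-0.00234864  0.12901583]
0.01 [-0.00481456  0.12815678]
0.015 [-0.00604753  0.12772726]
```

Call:
move_arm(
  plan=[
    [[0,0,0,0,0,0,-0.1],[0,0,0,0,0,0,0],[0,0,0,0,0,0,0.1],[0,0,0,0,0,0,0.2],[0,0,0,0,0,0,0.3],[0,0,0,0,0,0,0.5],[0,0,0,0,0,0,0.7],[0,0,0,0,0,0,1],[0,0,0,0,0,0,1],[0,0,0,0,0,0,1]],
  ],
)

```text
clock: 19.5
position: [0.6385, 0.1205, 0.187]
tool_rot: [3.141, -0.524, 0.115]
force: [-0.5, -0.3, -0.6]
grip_width: 0.0852
finger_force: 0.0
```

```bash
python3 go.py .6 .115 .25
python3 - <<'E'
from workcell import grab_frame
import cv2,numpy as np
d={n:grab_frame(n)["color"] for n in("scene","top")}
cv2.imwrite("pics/m1.png",cv2.resize(d["scene"][190:300,190:310,::-1],(650,596),interpolation=2))
E
```

```text
t 19.5 pos [0.6385 0.1205 0.187 ] rot [ 3.141 -0.524  0.115] F [-0.5 -0.3 -0.6] grip 0.0852 q [-0.69  0.48  0.48  2.06 -0.72  0.17 -1.1 ]
shift [-0.11  0.06 -3.7 ]
```

View pics/m1.png

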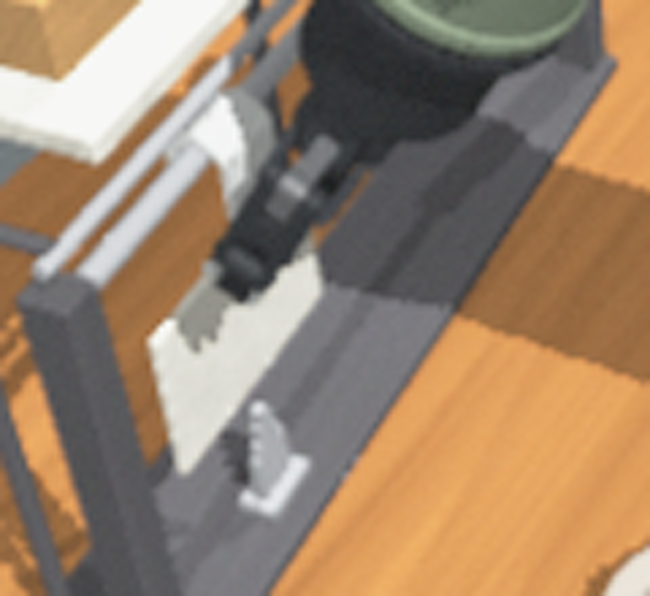

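The picture shows the hanger released and hanging, with panel corners at native (217.7,253.1), (223.6,277.7) and (249.4,243.5) and the pointer tip at (237.8,264.8). I'll solve for its position.

```bash
python3 - <<'E'
from fit import *
p=[.6757,-.0004,.115]
ob=[((0,60,85),(217.7,253.1)),((0,60,0),(223.6,277.7)),((0,-60,0),(249.4,243.5))]
for l,px in ob:
    s=least_squares(lambda q:proj("scene",world(p,[q[0],q[1],(80+l[2])/1e3]))[0]-px,[0,.1]).x*1e3; print(l,"x",s[0].round(1),"centre y",(s[1]-l[1]).round(1))
print("tip",least_squares(lambda q:proj("scene",world(p,[q[0],q[1],.068]))[0]-(237.8,264.8),[0,.1]).x)
E
```

```text
(0, 60, 85) x 7.2 centre y 121.9
(0, 60, 0) x 8.0 centre y 122.4
(0, -60, 0) x 6.8 centre y 120.5
tip [0.00427784 0.12662202]
```

In the same camera the panel centre is about 4.5 mm short of the pointer. I'll regrip, nudge it 4–5 mm to +y and release.

Call:
move_arm(
  plan=[
    [[0,0,0,0,0,0,0.2],[0,0,0,0,0,0,0],[0,0,0,0,0,0,-0.1],[0,0,0,0,0,0,-0.3],[0,0,0,0,0,0,-1],[0,0,0,0,0,0,-1],[0,0,0,0,0,0,-1],[0,-0.08,0,0,0,0,-1],[0,-0.08,0,0,0,0,-1],[0,-0.06,0,0,0,0,-1]],
  ],
  grip_force=25,
)

```text
clock: 20.6
position: [0.6381, 0.1247, 0.187]
tool_rot: [3.14, -0.524, 0.115]
force: [-1.9, -3.1, 1.1]
grip_width: 0.0355
finger_force: 31.4
```

Call:
move_arm(
  plan=[
    [[0,0,0,0,0,0,-1],[0,0,0,0,0,0,-1],[0,0,0,0,0,0,-0.1],[0,0,0,0,0,0,0],[0,0,0,0,0,0,0.1],[0,0,0,0,0,0,0.3],[0,0,0,0,0,0,0.6],[0,0,0,0,0,0,1],[0,0,0,0,0,0,1],[0,0,0,0,0,0,1]],
  ],
)

```text
clock: 21.6
position: [0.638, 0.1249, 0.187]
tool_rot: [3.141, -0.524, 0.115]
force: [0.8, -0.7, -0.5]
grip_width: 0.0855
finger_force: 0.0
```

```bash
python3 go.py .6 .115 .25
```

```text
t 21.6 pos [0.638  0.1249 0.187 ] rot [ 3.141 -0.524  0.115] F [ 0.8 -0.7 -0.5] grip 0.0855 q [-0.71  0.48  0.49  2.06 -0.72  0.17 -1.1 ]
shift [-0.11  0.28 -3.7 ]
```

Call:
move_arm(
  plan=[
    [[0,0,-0.2,0,0,0,1],[0,0,-0.4,0,0,0,1],[0,0,-0.4,0,0,0,1],[0,0,-0.4,0,0,0,1],[0,0,-0.5,0,0,0,1],[0,0,-0.5,0,0,0,1],[0,0,-0.5,0,0,0,1],[0,0,-0.5,0,0,0,1],[0,0,-0.5,0,0,0,1],[0,0,0,0,0,0,1]],
  ],
)

```text
clock: 22.6
position: [0.599, 0.1208, 0.2558]
tool_rot: [-3.141, -0.525, 0.115]
force: [-0.1, 0.1, 0.2]
grip_width: 0.0854
finger_force: 0.0
```

Call:
move_arm(
  plan=[
    [[0,0,-0.5,0,0,0,1],[0,0,-0.5,0,0,0,1],[0,0,-0.5,0,0,0,1],[0,0,-0.5,0,0,0,1],[0,0,-0.5,0,0,0,1],[0,0,-0.5,0,0,0,1],[0,0,0,0,0,0,1],[0,0,0,0,0,0,1],[0,0,0,0,0,0,1],[0,0,0,0,0,0,1]],
  ],
)

```text
clock: 23.6
position: [0.5695, 0.1169, 0.3061]
tool_rot: [3.14, -0.524, 0.115]
force: [0.4, 0.3, 0.4]
grip_width: 0.0853
finger_force: 0.0
```

```bash
python3 go.py .6 .115 .25
python3 - <<'E'
from workcell import grab_frame
import cv2,numpy as np
d={n:grab_frame(n)["color"] for n in("scene","top")}
a=cv2.resize(d["scene"][190:300,190:290,::-1],(500,550),interpolation=2);b=cv2.resize(d["top"][120:230,210:270,::-1],(300,550),interpolation=2)
cv2.imwrite("pics/n1.png",np.hstack([a,b]))
E
```

```text
t 23.6 pos [0.5695 0.1169 0.3061] rot [ 3.14  -0.524  0.115] F [0.4 0.3 0.4] grip 0.0853 q [-1.27  0.26  1.09  2.1  -0.4   0.41 -1.39]
shift [-0.1   0.27  3.18]
```

View pics/n1.png

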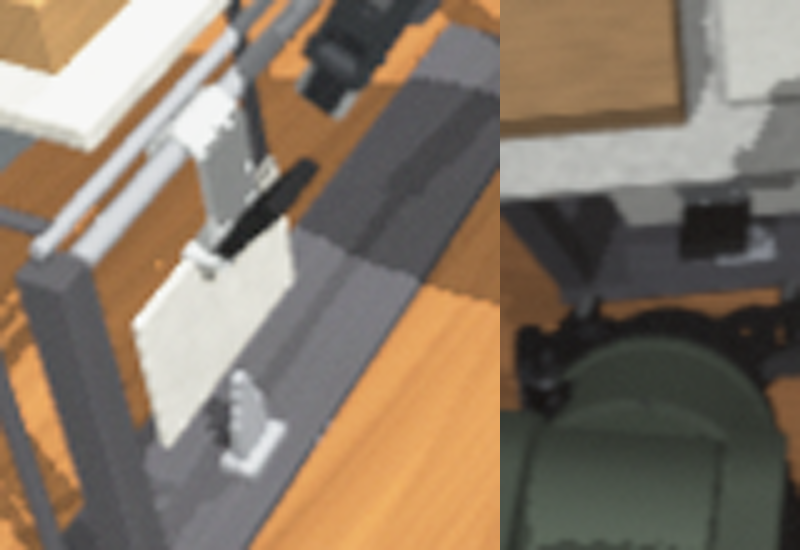

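```bash
python3 - <<'E'
from fit import *
p=[.6757,-.0004,.115]
S,T="scene","top"
f=lambda n,z,px:least_squares(lambda q:proj(n,world(p,[q[0],q[1],z]))[0]-px,[0,.1]).x*1e3
for n,l,px in [(S,(0,60,85),(216.8,254.4)),(S,(0,60,0),(223,279.4)),(S,(0,-60,0),(248.6,246.6)),(T,(-57,0,134),(253.4,171.6))]:
    s=f(n,(80+l[2])/1e3,px); print(n,l,"x",s[0].round(1),"centre y",(s[1]-l[1]).round(1))
print("tip",f(S,.068,(238,265)),f(T,.068,(259,164.2)),f(T,.005,(259.1,172.2)))
E
```

```text
scene (0, 60, 85) x 6.9 centre y 126.0
scene (0, 60, 0) x 6.5 centre y 127.3
scene (0, -60, 0) x 3.2 centre y 131.1
top (-57, 0, 134) x -52.3 centre y 125.1
tip [  3.46480811 127.01442414] [  4.6355784  121.82766332] [ -3.58160148 128.58630778]
```

The hanger's middle agrees with the pointer to within about 2–3 mm. I'll let it settle, then hand in.

Call:
move_arm(
  plan=[
    [[0,0,0,0,0,0,1],[0,0,0,0,0,0,1],[0,0,0,0,0,0,1],[0,0,0,0,0,0,1],[0,0,0,0,0,0,1],[0,0,0,0,0,0,1],[0,0,0,0,0,0,1],[0,0,0,0,0,0,1],[0,0,0,0,0,0,1],[0,0,0,0,0,0,1]],
  ],
)

```text
clock: 24.7
position: [0.5694, 0.1171, 0.3065]
tool_rot: [3.141, -0.524, 0.115]
force: [-0.6, 0.2, 0.1]
grip_width: 0.0854
finger_force: 0.0
```

```bash
python3 -c "
from workcell import job_done
print(job_done())"
```

```text
the job is handed in; nothing more can be done
None
```

I handed the job in at about 25 s: the hanger hangs released on the rail, its middle measured within about 3 mm of the pointer (one less clear corner reading said 4 mm). The hand-in call returned no verdict.

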